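# Set the extraction fan to step 4 and start it

### The job

Get the dust extraction running before sanding: on the grey fan controller, push the black lever of the speed selector round with a fingertip, click by click, until it rests on step 4 (the fourth click clockwise from off), then press the green start button fully in and let it go. Only push with the fingers: do not pinch or lift anything, push gently, leave the red stop button alone, do not shove the controller along the bench, and leave everything else on the bench where it is.

Things in the scene. Friction and masses are not known exactly. Their poses are not given: they have to be found in the camera images.
- controller: fan controller: grey steel box on rubber feet, 220 mm (its x) by 320 mm (y), about 4.5 kg, loose on the bench; flat panel on top, 105 mm above the bench. Origin: centre of its underside; x points away from the operator's side, y left. On the panel: selector on the left; on the right, front to back: green start button, red stop button 70 mm behind it, clear lamp (dome 14 mm high) 57 mm farther.
- selector (a joint): angle in rad, growing clockwise seen from above. It clicks into rest every 0.524 (30 deg): 0 off, 0.524 step 1, 1.047 step 2, 1.571 step 3, 2.094 step 4, 2.618 step 5; hard stops 0.06 beyond off and step 5. It starts on off, step 1 or step 2. A click takes about 0.16 N m (3.5 N at 48 mm from the axis); once past the middle between two steps it snaps on to the next by itself.
- handle: the selector's black one-armed lever. Origin: on its vertical turning axis, at panel level; its x points along the arm and turns with it. Arm: straight bar 14 mm wide with upright sides, from 13 mm behind the axis to 62 mm ahead, 14 to 38 mm above the panel, white line on top; under it a round hub 50 mm wide, 15 mm high.
- handle_axis (a point): point on the selector's axis, 38 mm above the panel; in the controller's frame at x -20, y +55 mm. On off the arm points 75 deg left of the controller's x axis, on step 4 45 deg right of it. Marks on the panel 70 to 97 mm from the axis: a red dot for off, then clockwise five black bars for steps 1 to 5, each longer than the last.
- handle_tip (a point): outer end of the lever's arm, middle of its top edge: 62 mm from the axis, 38 mm above the panel
- start (a joint): travel of the green start button in m, 0 = out, 0.006 = fully in; sprung, returns by itself, fully in takes about 5 N
- start_top (a point): centre of the top of the green start button's cap (cap 28 mm across, standing out of a steel collar 44 mm across and 12 mm high): 22 mm above the panel when out; it is pressed straight down
- stop (a joint): travel of the red stop button in m, 0 = out, 0.006 = fully in; same kind and size as the start button
- stop_top (a point): centre of the top of the red stop button's cap, 70 mm farther from the operator than the start button
- boss: loose grey domed pattern boss, 84 mm across, 38 mm high, lying on the pattern plate at the left; origin: centre of its underside. A bystander
- screwdriver: screwdriver with red handle, 200 mm long, 26 mm thick, lying on the pattern plate (top 35 mm above the bench) along its own x; origin: under its middle. A bystander
- sanding_block: cork sanding block 110 x 60 x 38 mm, on the bench just right of the controller; origin: centre of its underside. A bystander
- filler_tin: round filler tin with yellow label, 86 mm across, 75 mm high, on the bench just left of the controller; origin: centre of its underside. A bystander
- brush: flat dust brush, 220 mm long, 42 mm wide, lying on the bench behind the controller; origin: under its middle. A bystander
- hammer: hammer 260 mm long, head 80 mm wide, lying on the bench at the right; origin: under its middle. A bystander
- glue_bottle: glue bottle with orange cap, 60 mm across, 170 mm high, standing on the bench at the right; origin: centre of its underside. A bystander

How it is judged (in metres and radians):
On the way, in this order (a step that is already met when the one before it is completed fails the run):
1. the selector rests on step 4 (value of joint selector between 1.964 and 2.224 rad), for 0.3 s.
2. the green start button is pressed fully in, the selector still on step 4 (all of step 1 and value of joint start above 0.0048 m), for 0.05 s.
At the end, for the whole second after the job is handed in: The selector rests on step 4 (within 0.13 rad of 2.094), the start button has been pressed and is out again, the stop button is out, the controller stands within 15 mm of where it was, and every bystander within 20 mm of where it was (all of step 1 and velocity of joint selector below 0.05 rad/s and value of joint each of start, stop below 0.001 m and distance of controller from where it was at the start of the episode below 0.015 m and angle between controller's own z axis and vertical below 0.03 rad and distance of each of boss, screwdriver, sanding_block, filler_tin, brush, hammer, glue_bottle from where it was at the start of the episode below 0.02 m); the robot touches nothing.
It fails at once if the start button is pressed while the selector is not on step 4 (value of joint start above 0.003 m and not (value of joint selector between 1.894 and 2.294 rad)).
It fails at once if the red stop button is pressed (value of joint stop above 0.003 m).
It fails at once if the selector's lever is pinched or pushed with more than 22 N (contact force between the fingers and handle above 22 N).
It fails at once if the controller is shoved or turned more than 15 mm, lifted or tipped (distance of any of controller, handle_axis from where it was at the start of the episode above 0.015 m or angle between controller's own z axis and vertical above 0.05 rad).
It fails at once if a bystander is moved more than 20 mm or lifted (distance of any of boss, screwdriver, sanding_block, filler_tin, brush, hammer, glue_bottle from where it was at the start of the episode above 0.02 m).
It also fails if it takes over 48 s, if anything falls off the work surface, if the arm or the gripper's body presses on something with over 40 N, if the wrist force passes 120 N, or if a joint passes its speed limit or range.

### The arm

A 6-joint arm with a two-finger parallel gripper is mounted at the origin on the work surface. World frame = base frame: x ahead of the robot, y to its left, z up, the work surface at z = 0. Lengths are in m, angles in degrees, forces in N, time in s.
With the tool pointing down it reaches from about 0.325 to 0.775 m from the base axis. Payload 5.5 kg.
Tool frame: the origin (TCP) lies midway between the tips of the shut fingers; the grasp point (between the pads) lies 19 mm behind it; z points along the fingers, y is the line along which they close (so a half turn about z gives the same grasp; the last joint's range is limited). The gripper opens to 85 mm and grips with 20 to 120 N. Pads are 22 mm wide; open, the fingers measure 114 mm over their backs; the gripper's body (76 mm by 85 mm) begins 54 mm behind the grasp point. The pads swing forward as they close: fully open they stand 13 mm farther back than shut.
Start: joints at [60.235, 5.22, 70.514, -0, 104.267, -3.249], TCP at [0.268, 0.537, 0.231] pointing down, gripper open.
Joint ranges: [-164.24, 164.24], [-49.07, 125.15], [9.68, 141.18], [-86.29, 266.29], [3.28, 154.24], [-151.56, 151.56]. Speed limits (degrees/s): [147.25, 147.25, 172.46, 180, 180, 180].

### API

Orientations are given as [roll, pitch, yaw] about the fixed x, y, z axes, in that order (R = Rz(yaw) Ry(pitch) Rx(roll)).
In Python, from station import arm gives the robot as it stands.
- The arm moves only by the tool send_rows, never from a script. Its arguments are lists of equal length, an entry for each row: "translation": the shift along the tool's x, y, z in mm, a list of three; "roll": the turn about the tool's z in degrees; "grip": the gripper command: -1 is shut, 1 is fully open, values between are in proportion. In form: {"translation": [[x, y, z], ...], "roll": [roll, ...], "grip": [grip, ...]}. A call has exactly 5 rows; each row shifts and turns the commanded pose from where the row before left it, along the tool's axes as they then stand; what a row does not reach is not made up. A row lasts 1/8 s, in which the tool goes at most 62.5 mm and 10.7 degrees, less where a joint would pass 70% of its speed; a pose out of reach is approached as far as the arm can. A call is refused whole if a number of a shift passes 62.5 or a number of a turn 10.7, either way. A call with a gripper value outside its range is refused whole. The fingers move at their own pace and stop on an object; the grip force is fixed at half the most. Time passes only in rows, so rows that do not move let the fingers close, or fill a call up. It gives the time, the measured TCP pose, the force, the opening and the grip force at its end, in the units of the state.
- arm.get_obs(): the state, without advancing time (a new reading comes with each control period).
- arm.snapshot(name): name is "scene" or "side" or "wrist"; returns a dict with "image" (384x512x3 uint8, red, green, blue), "z_map" (384x512 float32, m along the optical axis (not along the pixel's ray), 0 where there is no reading), "mtx" (3x3 intrinsics, pixels), "D" ([k1, k2, p1, p2, k3] as OpenCV has them; the pictures are not rectified), "R" (3x3) and "t" (3): a world point X has camera coordinates R X + t; the wrist camera has in their place "T_tool_cam" (4x4, takes a point from camera to tool coordinates, whose origin is the TCP and whose axes are the flange's). Camera axes: x right, y down, z forward; pixel columns grow to the right and rows downward; lengths in m; the calibration is good to about 2 mm. A picture is of the moment at which its call begins: read the wrist's pose just before it.
- arm.close_job(): hands the job in; it is judged then, once.
The state is a dict: "t": time; "joints": joint angles; "joint_velocities": joint speeds; "joint_torque": joint torques, N m; "tool_pos": TCP position; "tcp_rot": TCP orientation; "ft_force": force on the tool from outside, world axes, zero at the start; "ft_torque": the same for the moment, N m; "opening": finger opening in m; "grip_force": force on a finger pad.
Only numpy, scipy, OpenCV 4.12 (cv2) and the standard library are available. Lean on these libraries where they do the work, as an engineer would, in place of code of your own. Each camera call takes 0.05 s, during which the arm holds its last target. There are 200 camera calls.

## Working session

There is one attempt and no reset: what is moved stays moved. The work goes in short steps, Python scripts to look and compute and a tool call to move; the robot and the scene stay as the last step left them, time stands still between calls to the robot, and variables do not carry over. Pictures are saved under pics/ and viewed, at most 10 in all, crops included, and the job is handed in when it is done.

Besides the shell and the picture viewer there is one more tool, called after ">>>" as name(argument=value, ...) on one line, values as JSON. send_rows: Moves the arm, as the interface text tells. Its arguments: {"type":"object","properties":{"translation":{"type":"array","items":{"type":"array","items":{"type":"number"}}},"roll":{"type":"array","items":{"type":"number"}},"grip":{"type":"array","items":{"type":"number"}}},"required":["translation","roll","grip"]}

```bash
mkdir -p pics; ls; cat > h.py <<'E'
import numpy as np, cv2
from station import arm
def snap(n,f=None):
    s=arm.snapshot(n)
    if f: cv2.imwrite('pics/'+f,s['image'][:,:,::-1])
    return s
def RT(s,o=None):
    if 'R' in s: return np.array(s['R']),np.array(s['t'])
    from scipy.spatial.transform import Rotation as Ro
    T=np.array(s['T_tool_cam']); Rw=Ro.from_euler('xyz',o['tcp_rot'],degrees=True).as_matrix()
    Rc=Rw@T[:3,:3]; c=Rw@T[:3,3]+np.array(o['tool_pos']); return Rc.T,-Rc.T@c
def ray(s,uv,z,o=None):
    R,t=RT(s,o); p=cv2.undistortPoints(np.float32(uv).reshape(-1,1,2),s['mtx'],np.float32(s['D'])).reshape(-1,2)
    d=np.c_[p,np.ones(len(p))]@R; c=-R.T@t
    return c+d*((z-c[2])/d[:,2])[:,None]
def blobs(s,lo,hi,amin=30):
    m=cv2.inRange(cv2.cvtColor(s['image'],cv2.COLOR_RGB2HSV),lo,hi)
    n,l,st,c=cv2.connectedComponentsWithStats(m)
    return [(c[i].round(1).tolist(),int(st[i,4])) for i in range(1,n) if st[i,4]>=amin]
E
python3 - <<'E'
from h import *
o=arm.get_obs(); print(o)
a=snap('scene','scene.png');b=snap('side','side.png')
cv2.imwrite('pics/both.png',cv2.resize(np.vstack([a['image'],b['image']])[:,:,::-1],(400,600)))
for s in(a,b):
    R,t=RT(s);print(-R.T@t, 'green',blobs(s,(45,80,40),(85,255,255)),'red',blobs(s,(0,150,70),(6,255,255),10),blobs(s,(172,150,70),(180,255,255),10))
E
```

```text
pics
{'t': 0.0, 'joints': array([ 6.02339480e+01,  5.26433022e+00,  7.05828421e+01, -5.91662934e-04,
        1.04266695e+02, -3.24890375e+00]), 'joint_velocities': array([-0.0151839 ,  0.00102504,  0.03980292,  0.0610013 ,  0.06327333,
       -0.06637798]), 'joint_torque': array([-2.54144679e-04, -4.58721435e+01, -4.18036723e+01,  1.15108619e-04,
        1.13679955e-02,  1.21937873e-05]), 'tool_pos': array([0.26774418, 0.53662871, 0.23012862]), 'tcp_rot': array([-1.79886283e+02, -5.88051122e-03,  1.53482701e+02]), 'ft_force': array([-0.36042735,  0.65426999,  0.16977532]), 'ft_torque': array([-0.02778406,  0.01395067,  0.00030454]), 'grip_force': 0.0, 'opening': 0.08541729354343806}
[1.59303835 0.1929712  1.8260186 ] green [([176.1, 139.8], 106)] red [([227.3, 178.2], 27), ([391.2, 206.5], 105)] []
[0.28573609 1.21338036 1.57549292] green [([300.4, 127.9], 101)] red [([255.7, 160.7], 15), ([237.0, 318.1], 181), ([292.4, 333.8], 17)] []
```

View pics/scene.png

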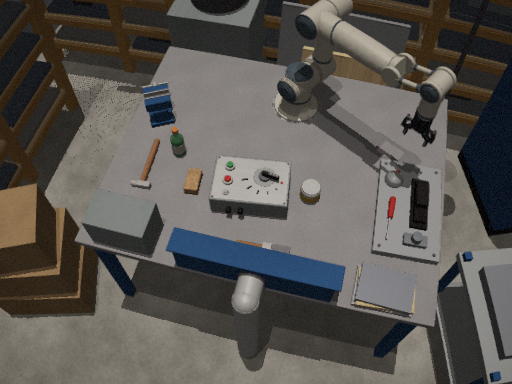

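View pics/side.png

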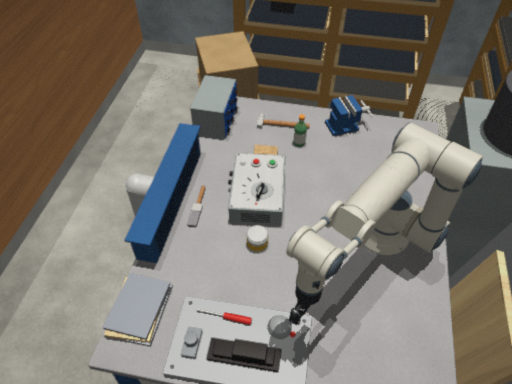

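The scene view shows the controller at (212–290, 158–215), with green at (230,165), red at (227,179) and the selector near (266,177). In the side view, green is at (272,163), red at (256,161) and the selector near (262,190).

```bash
python3 - <<'E'
from h import *
a=snap('scene');b=snap('side')
C=[]
for s,(x,y,w,h) in((a,(205,150,92,72)),(b,(222,145,72,84))):
    C.append(cv2.resize(s['image'][y:y+h,x:x+w],(400,400*h//w),interpolation=cv2.INTER_CUBIC))
    m=np.zeros((384,512),bool);m[y:y+h,x:x+w]=1
    v,u=np.nonzero(m&(s['z_map']>0)); R,t=RT(s)
    p=cv2.undistortPoints(np.float32(np.c_[u,v]).reshape(-1,1,2),s['mtx'],np.float32(s['D'])).reshape(-1,2)
    P=(np.c_[p,np.ones(len(p))]*s['z_map'][v,u][:,None]-t)@R
    k=abs(P[:,2]-.105)<.008
    r=cv2.minAreaRect(P[k,:2].astype(np.float32)*1000);print('panel',k.sum(),np.median(P[k,2]),r)
    hs=cv2.cvtColor(s['image'],cv2.COLOR_RGB2HSV)
    for nm,lo,hi,z in(('g',(45,80,40),(85,255,255),.127),('r',(0,150,70),(8,255,255),.127)):
        mm=cv2.inRange(hs,lo,hi)*m.astype(np.uint8); n,l,st,c=cv2.connectedComponentsWithStats(mm)
        for i in range(1,n):
            if st[i,4]>5: print(nm,c[i],st[i,4],ray(s,c[i],z))
H=max(c.shape[0] for c in C)
cv2.imwrite('pics/c.png',np.hstack([np.pad(c,((0,H-c.shape[0]),(0,0),(0,0))) for c in C])[:,:,::-1])
E
```

```text
panel 2901 0.10597015652681413 ((540.229248046875, -86.37226867675781), (230.7230224609375, 321.030029296875), 7.210243225097656)
g [229.59259259 164.07407407] 27 [[ 0.499395   -0.18573885  0.127     ]]
r [227.25925926 178.40740741] 27 [[ 0.56997479 -0.17583404  0.127     ]]
panel 2542 0.1034461921994419 ((539.10302734375, -82.80604553222656), (219.9085235595703, 326.427001953125), 7.256201267242432)
g [272.         161.66666667] 18 [[ 0.49749479 -0.18099064  0.127     ]]
r [255.66666667 160.73333333] 15 [[ 0.56734631 -0.17213657  0.127     ]]
```

View pics/c.png

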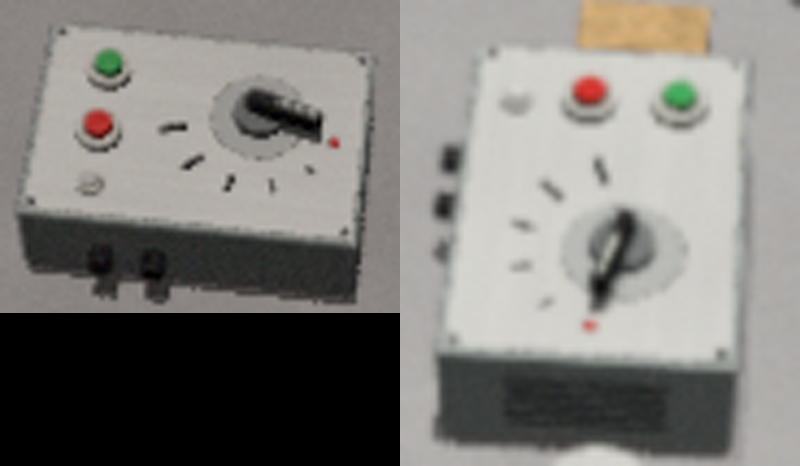

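>>> send_rows(translation=[[-28, -24, 0], [-28, -24, 0], [-28, -24, 0], [-28, -24, 0], [-28, -24, 0]], roll=[0, 0, 0, 0, 0], grip=[-1, -1, -1, -1, -1])

```text
t: 0.82
tool_pos: [0.3398, 0.3658, 0.2311]
tcp_rot: [-180.0, 0.0, 153.5]
ft_force: [0.1, -0.3, 0.1]
opening: 0.0001
grip_force: 0.0
```

>>> send_rows(translation=[[-28, -24, 0], [-28, -24, 0], [-28, -24, 0], [-28, -24, 0], [-28, -24, 0]], roll=[0, 0, 0, 0, 0], grip=[-1, -1, -1, -1, -1])

```text
t: 1.45
tool_pos: [0.4116, 0.196, 0.2312]
tcp_rot: [180.0, 0.0, 153.5]
ft_force: [0.1, 0.1, 0.4]
opening: -0.0001
grip_force: 0.0
```

>>> send_rows(translation=[[-28, -24, 0], [-28, -24, 0], [-28, -24, 0], [-28, -24, 0], [-28, -24, 0]], roll=[0, 0, 0, 0, 0], grip=[-1, -1, -1, -1, -1])

```text
t: 2.08
tool_pos: [0.4832, 0.0261, 0.2311]
tcp_rot: [180.0, -0.0, 153.5]
ft_force: [-0.0, 0.1, 0.0]
opening: -0.0002
grip_force: 0.0
```

>>> send_rows(translation=[[0, 0, 0], [0, 0, 0], [0, 0, 0], [0, 0, 0], [0, 0, 0]], roll=[-6.3, -6.3, -6.3, 0, 0], grip=[-1, -1, -1, -1, -1])

```text
t: 2.7
tool_pos: [0.4829, 0.0273, 0.2312]
tcp_rot: [-180.0, -0.0, 172.3]
ft_force: [0.1, -0.3, 0.2]
opening: 0.0002
grip_force: 0.0
```

```bash
python3 - <<'E'
from h import *
o=arm.get_obs();print(o['t'],o['tool_pos'],o['tcp_rot'],o['joints'],o['ft_force'])
s=snap('wrist','w1.png');np.savez('w1.npz',R=RT(s,o)[0],t=RT(s,o)[1],mtx=s['mtx'],D=s['D'],image=s['image'])
print(s['T_tool_cam'])
R,t=RT(s,o)
for n,p in(('axis',(.513,-.032,.143)),('start',(.4985,-.1835,.127))):print(n,cv2.projectPoints(np.float32([p]),cv2.Rodrigues(R)[0],t,s['mtx'],np.float32(s['D']))[0])
E
```

```text
2.7 [0.48291217 0.02727709 0.23119536] [-1.79997735e+02 -1.04117062e-02  1.72266012e+02] [-7.97288293e-01 -1.27095881e+01  8.76819142e+01 -1.02660459e-03
  1.05038283e+02 -8.30635670e+01] [ 0.09387771 -0.34560968  0.22703957]
[[-8.68085778e-04 -9.50787143e-01 -3.09843597e-01  7.97492798e-02]
 [ 9.99999528e-01 -6.89845586e-04 -6.84826334e-04 -9.29902215e-04]
 [ 4.37379836e-04 -3.09844045e-01  9.50787293e-01 -1.43083691e-01]
 [ 0.00000000e+00  0.00000000e+00  0.00000000e+00  1.00000000e+00]]
axis [[[193.72672 239.59865]]]
start [[[ 23.47151 237.81636]]]
```

View pics/w1.png

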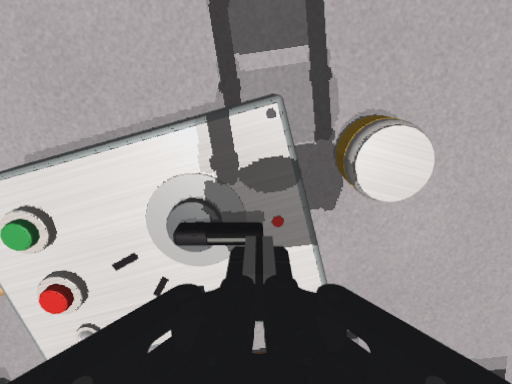

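The wrist view shows the lever from (175,233) to about (262,230), the red dot at (278,221), the dial disc centred near (195,219) and the green cap at (19,236).

```bash
python3 - <<'E'
from h import *
s=dict(np.load('w1.npz')); hs=cv2.cvtColor(s['image'],cv2.COLOR_RGB2HSV)
P=ray(s,[(195,219),(278,221)],.105);print('disc,dot',P,np.degrees(np.arctan2(*(P[1]-P[0])[1::-1])),np.hypot(*(P[1]-P[0])[:2]))
print('green',ray(s,[(18.5,236)],.127),'red',ray(s,[(56,300)],.127))
print('lever back, corners of box',ray(s,[(175,233)],.143),ray(s,[(278,97)],.105))
g=s['image'].astype(int).sum(2)
m=((g<150)*255).astype(np.uint8);m[:, :172]=0;m[:,240:]=0;m[:224]=0;m[244:]=0
v,u=np.nonzero(m);
for c in range(176,240,8): print(c,v[u==c].min() if (u==c).any() else None, v[u==c].max() if (u==c).any() else None)
# white line
w=ray(s,[(u0,v0) for u0,v0 in((205,241),(255,240))],.143);print(w)
E
```

```text
disc,dot [[ 0.51007385 -0.03790707  0.105     ]
 [ 0.52264635  0.03903909  0.105     ]] 80.72024528501223 0.07796652650536655
green [[ 0.49622923 -0.18709915  0.127     ]] red [[ 0.56453637 -0.17699564  0.127     ]]
lever back, corners of box [[ 0.5050443  -0.04597028  0.143     ]] [[0.41175003 0.05201601 0.105     ]]
176 229 243
184 224 243
192 224 243
200 224 243
208 224 243
216 224 243
224 224 243
232 224 243
[[ 0.51552291 -0.02304219  0.143     ]
 [ 0.52021323  0.0179828   0.143     ]]
```

>>> send_rows(translation=[[0, -12, 20], [0, 0, 25], [0, 0, 25], [0, 0, 25], [0, 0, 10]], roll=[-0.7, 0, 0, 0, 0], grip=[-1, -1, -1, -1, -1])

```text
t: 3.38
tool_pos: [0.4806, 0.0154, 0.1246]
tcp_rot: [-180.0, -0.1, 173.0]
ft_force: [-0.1, -1.3, 0.4]
opening: -0.0001
grip_force: 0.0
```

>>> send_rows(translation=[[-3, 0, 0], [-3, 0, 0], [-3, 0, 0], [-2, 0, 0], [-2, 0, 0]], roll=[0, 0, 0, 0, 0], grip=[-1, -1, -1, -1, -1])

```text
t: 4.0
tool_pos: [0.4945, 0.0138, 0.1265]
tcp_rot: [180.0, 0.0, 173.1]
ft_force: [0.2, 0.7, 0.1]
opening: 0.0001
grip_force: 0.0
```

```bash
python3 - <<'E'
from h import *
o=arm.get_obs();print(o['t'],o['tool_pos'],o['tcp_rot'],o['ft_force'])
s=snap('wrist','w2.png')
E
```

```text
4.0 [0.49453038 0.01377232 0.12647703] [1.79999196e+02 1.35713565e-02 1.73082858e+02] [0.21118611 0.70726518 0.10065722]
```

View pics/w2.png

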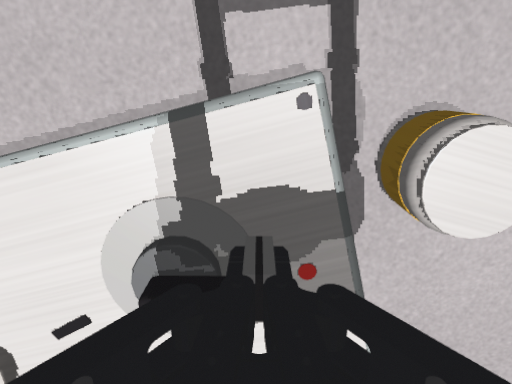

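The fingertips sit on the off side of the lever, not touching it yet. I'll push along the arc.

>>> send_rows(translation=[[-4, 0, 0], [-4.9, 1.6, 0], [-4.9, 1.6, 0], [-4.9, 1.6, 0], [-4.9, 1.6, 0]], roll=[0, 6, 6, 6, 6], grip=[-1, -1, -1, -1, -1])

```text
t: 4.68
tool_pos: [0.519, 0.0142, 0.1262]
tcp_rot: [180.0, -0.0, 148.9]
ft_force: [0.1, -0.2, -1.0]
opening: -0.0002
grip_force: 0.0
```

```bash
cat > st.py <<'E'
from h import *
A=np.array([.512,-.035])
o=arm.get_obs();p=o['tool_pos'];th=np.radians(o['tcp_rot'][2]-90);v=p[:2]-A
print('t',o['t'],'z',p[2],'R',v@[np.cos(th),np.sin(th)],'d',v@[-np.sin(th),np.cos(th)],'turned',83-np.degrees(th),'F',o['ft_force'].round(1))
E
python3 st.py
```

```text
t 4.675 z 0.12623715849429462 R 0.04573041358671419 d 0.0194280744046762 turned 24.104091918651697 F [ 0.1 -0.2 -1. ]
```

>>> send_rows(translation=[[-4.9, 1.6, 0], [-4.9, 1.6, 0], [-4.9, 1.6, 0], [-4.9, 1.6, 0], [-4.9, 1.6, 0]], roll=[6, 6, 6, 6, 6], grip=[-1, -1, -1, -1, -1])

```text
t: 5.3
tool_pos: [0.5422, 0.0034, 0.1262]
tcp_rot: [180.0, -0.0, 118.9]
ft_force: [-0.4, 0.1, -0.5]
opening: 0.0002
grip_force: 0.0
```

```bash
python3 st.py; python3 - <<'E'
from h import *
a=snap('scene')['image'][150:222,205:297];b=snap('side')['image'][145:217,222:314]
cv2.imwrite('pics/c2.png',cv2.resize(np.hstack([a,b])[:,:,::-1],None,fx=4,fy=4,interpolation=cv2.INTER_CUBIC))
E
```

```text
t 5.3 z 0.12620146947461508 R 0.04497115101197723 d 0.019059759774207298 turned 54.103229903894345 F [-0.4  0.1 -0.5]
```

View pics/c2.png

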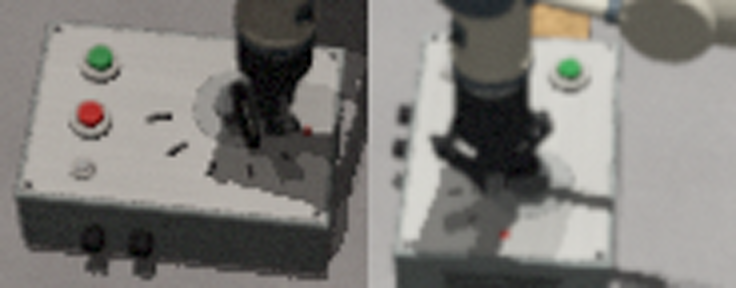

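The lever now points forward at about step 2, ahead of the finger, and the box hasn't moved. I'll continue with the third click.

>>> send_rows(translation=[[-4.9, 1.7, 0], [-4.9, 1.7, 0], [-4.9, 1.7, 0], [-4.9, 1.7, 0], [-4.9, 1.7, 0]], roll=[6, 6, 6, 6, 6], grip=[-1, -1, -1, -1, -1])

```text
t: 6.02
tool_pos: [0.5571, -0.0172, 0.1262]
tcp_rot: [-180.0, -0.0, 89.0]
ft_force: [-0.3, 0.1, 0.2]
opening: -0.0001
grip_force: 0.0
```

```bash
python3 st.py
```

```text
t 6.025 z 0.12622608817781514 R 0.04475877349504552 d 0.018510286370558293 turned 83.95459301508856 F [-0.3  0.1  0.2]
```

>>> send_rows(translation=[[-4.9, 1.7, 0], [-4.9, 1.7, 0], [-4.9, 1.7, 0], [-4.9, 1.7, 0], [-2, 0.8, 0]], roll=[6, 6, 6, 6, 3], grip=[-1, -1, -1, -1, -1])

```text
t: 6.65
tool_pos: [0.5602, -0.0399, 0.1262]
tcp_rot: [-180.0, 0.0, 62.1]
ft_force: [-0.0, 0.4, -0.1]
opening: 0.0003
grip_force: 0.0
```

>>> send_rows(translation=[[4, 0, 0], [6, 0, 0], [8, 0, 0], [0, 0, -30], [0, 0, -50]], roll=[0, 0, 0, 0, 0], grip=[-1, -1, -1, -1, -1])

```text
t: 7.28
tool_pos: [0.5678, -0.023, 0.2046]
tcp_rot: [-179.7, 0.1, 62.2]
ft_force: [-0.0, -1.2, -0.3]
opening: 0.0
grip_force: 0.0
```

>>> send_rows(translation=[[25, 15, 0], [25, 15, 0], [25, 15, 0], [0, 0, 0], [0, 0, 0]], roll=[-6, -6, -6, 0, 0], grip=[-1, -1, -1, -1, -1])

```text
t: 7.9
tool_pos: [0.6379, 0.0288, 0.2061]
tcp_rot: [-180.0, 0.0, 80.1]
ft_force: [0.3, 0.0, 0.5]
opening: 0.0
grip_force: 0.0
```

```bash
python3 - <<'E'
from h import *
o=arm.get_obs();print(o['t'],o['tool_pos'],o['tcp_rot'],o['joints'],o['ft_force'])
a=snap('scene')['image'][150:222,205:297];b=snap('side')['image'][145:217,222:314]
cv2.imwrite('pics/c3.png',cv2.resize(np.hstack([a,b])[:,:,::-1],None,fx=4,fy=4,interpolation=cv2.INTER_CUBIC))
E
```

```text
7.9 [0.63790173 0.02882454 0.20605592] [-1.79965488e+02  2.49026029e-02  8.00597426e+01] [-4.54861120e-01  1.10695594e+01  6.66722878e+01 -1.93177692e-02
  1.02296297e+02  9.48129605e+00] [0.32773007 0.02531974 0.47895508]
```

View pics/c3.png

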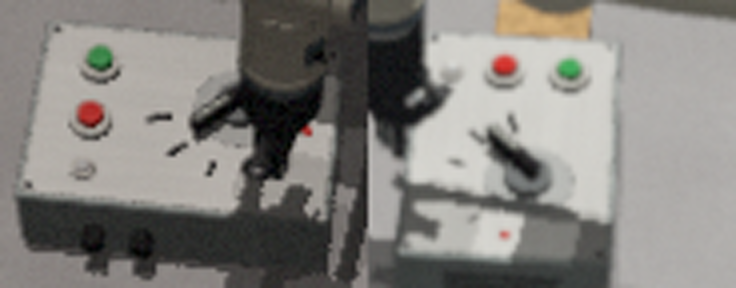

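The lever is on the fourth bar in both views: the bar 4 mark lies under its tip, and bar 5 is clear at (512,122) in the right-hand crop. The box hasn't moved. Next is the start button.

>>> send_rows(translation=[[-23.5, -10, 0], [-23.5, -10, 0], [-23.5, -10, 0], [-23.5, -10, 0], [-23.5, -10, 0]], roll=[0, 0, 0, 0, 0], grip=[-1, -1, -1, -1, -1])

```text
t: 8.62
tool_pos: [0.5676, -0.0796, 0.2068]
tcp_rot: [180.0, 0.0, 80.0]
ft_force: [-0.0, -1.0, 0.2]
opening: -0.0004
grip_force: 0.0
```

>>> send_rows(translation=[[-23.5, -10, 0], [-23.5, -10, 0], [-23.5, -10, 0], [-23.5, -10, 0], [-23.5, -10, 0]], roll=[0, 0, 0, 0, 0], grip=[-1, -1, -1, -1, -1])

```text
t: 9.25
tool_pos: [0.498, -0.1866, 0.2068]
tcp_rot: [179.9, 0.0, 80.0]
ft_force: [0.3, -0.2, -0.3]
opening: 0.0001
grip_force: 0.0
```

>>> send_rows(translation=[[0, 0, 0], [0, 0, 20], [0, 0, 20], [0, 0, 15], [0, 0, 10]], roll=[0, 0, 0, 0, 0], grip=[-1, -1, -1, -1, -1])

```text
t: 9.88
tool_pos: [0.4987, -0.1849, 0.1392]
tcp_rot: [-179.9, -0.0, 80.1]
ft_force: [0.3, 0.1, 0.0]
opening: 0.0002
grip_force: 0.0
```

```bash
python3 - <<'E'
from h import *
o=arm.get_obs();print(o['t'],o['tool_pos'],o['tcp_rot'],o['ft_force'])
s=snap('wrist','w3.png');a=snap('scene')['image'][150:222,205:297];b=snap('side')['image'][145:217,222:314]
c=cv2.resize(np.hstack([a,b]),(512,200),interpolation=cv2.INTER_CUBIC)
cv2.imwrite('pics/c4.png',np.vstack([s['image'],c])[:,:,::-1])
E
```

```text
9.875 [ 0.49873831 -0.18493038  0.13920075] [-1.79867861e+02 -3.46816632e-02  8.01215324e+01] [0.31506526 0.05501779 0.02912394]
```

View pics/c4.png

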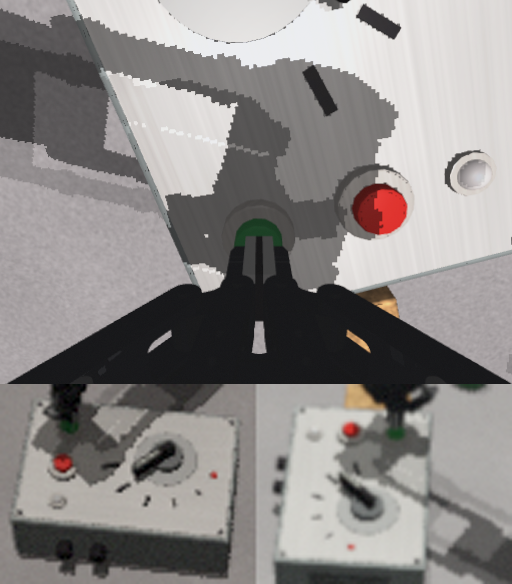

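The tips are centred on the green cap at (259,235), with red well clear at (380,209), and the lever is still on step 4. I'll press down in small steps.

>>> send_rows(translation=[[0, 0, 8], [0, 0, 4], [0, 0, 2], [0, 0, 2], [0, 0, 1.5]], roll=[0, 0, 0, 0, 0], grip=[-1, -1, -1, -1, -1])

```text
t: 10.65
tool_pos: [0.4991, -0.1856, 0.1242]
tcp_rot: [180.0, 0.0, 80.1]
ft_force: [-1.2, 0.3, 4.0]
opening: 0.0004
grip_force: 1.5
```

>>> send_rows(translation=[[0, 0, 1], [0, 0, 1], [0, 0, 0.5], [0, 0, 0], [0, 0, 0]], roll=[0, 0, 0, 0, 0], grip=[-1, -1, -1, -1, -1])

```text
t: 11.28
tool_pos: [0.4992, -0.1856, 0.1214]
tcp_rot: [180.0, 0.0, 80.1]
ft_force: [-2.6, 1.2, 4.7]
opening: -0.0
grip_force: 2.3
```

>>> send_rows(translation=[[0, 0, 0.7], [0, 0, 0.7], [0, 0, 0.6], [0, 0, 0], [0, 0, 0]], roll=[0, 0, 0, 0, 0], grip=[-1, -1, -1, -1, -1])

```text
t: 11.9
tool_pos: [0.4993, -0.1856, 0.1209]
tcp_rot: [179.9, 0.0, 80.1]
ft_force: [-5.5, 2.7, 10.8]
opening: 0.0
grip_force: 5.6
```

The force jumped to 10.8 N while the tip moved only 0.5 mm, so the button is on its stop, fully in. I'll release and retreat straight up.

>>> send_rows(translation=[[0, 0, -3], [0, 0, -6], [0, 0, -15], [0, 0, -40], [0, 0, -40]], roll=[0, 0, 0, 0, 0], grip=[-1, -1, -1, -1, -1])

```text
t: 12.52
tool_pos: [0.4991, -0.1855, 0.2245]
tcp_rot: [-180.0, -0.0, 80.1]
ft_force: [0.9, 0.4, 0.3]
opening: 0.0001
grip_force: 0.0
```

>>> send_rows(translation=[[-10, -30, -10], [-10, -30, -10], [-10, -30, 0], [0, 0, 0], [0, 0, 0]], roll=[0, 0, 0, 0, 0], grip=[-1, -1, -1, -1, -1])

```text
t: 13.15
tool_pos: [0.4058, -0.1996, 0.2435]
tcp_rot: [180.0, -0.0, 80.1]
ft_force: [0.4, -0.3, 0.2]
opening: -0.0001
grip_force: 0.0
```

```bash
python3 - <<'E'
from h import *
o=arm.get_obs();print(o['t'],o['tool_pos'],o['ft_force'])
a=snap('scene');b=snap('side')
for s in(a,b):
    for nm,lo,hi in(('g',(45,80,40),(85,255,255)),('r',(0,150,70),(8,255,255))):
        print(nm,[(c,n,ray(s,c,.127)[0].round(4)) for c,n in blobs(s,lo,hi,8) if 200<c[0]<300 and 140<c[1]<200])
cv2.imwrite('pics/c5.png',cv2.resize(np.hstack([a['image'][150:222,205:297],b['image'][145:217,222:314]])[:,:,::-1],None,fx=4,fy=4,interpolation=cv2.INTER_CUBIC))
E
```

```text
13.15 [ 0.4058072  -0.19961433  0.2435062 ] [ 0.42821241 -0.29944362  0.15626475]
g [([229.7, 163.9], 28, array([ 0.4984, -0.1855,  0.127 ]))]
r [([227.2, 178.2], 25, array([ 0.5691, -0.1763,  0.127 ]))]
g [([272.0, 161.7], 18, array([ 0.4975, -0.1808,  0.127 ]))]
r [([255.7, 160.7], 15, array([ 0.5672, -0.1724,  0.127 ]))]
```

View pics/c5.png

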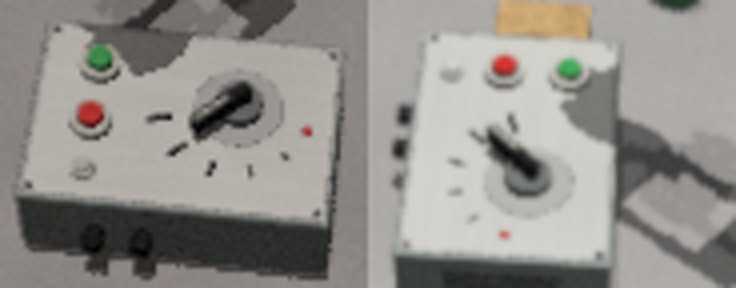

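The lever rests on bar 4, at (177,150) in the left-hand crop. Both buttons are out, the box is where it started, and the arm is clear.

```bash
python3 -c "
from station import arm
print(arm.close_job())"
```

```text
the job is handed in; nothing more can be done
None
```

I pushed the selector to step 4, pressed the start button fully in and released it, and handed the job in at about 13 s; in the last pictures the controller had not moved, but the hand-in returned no verdict.

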